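Find the hidden catch plate and spring the accessory drawer

ROBOT

A 7-joint arm with a two-finger parallel gripper is mounted at the origin on a cart in front of the work surface, level with it; the furniture and walls round the work are solid. World frame = base frame: x ahead of the robot, y to its left, z up, the work surface at z = 0. Lengths are in m, angles in rad, forces in N, time in s.
With the tool pointing down it reaches from about 0.4 to 0.85 m from the base axis. Payload 4.5 kg.
Tool frame: the origin (TCP) lies where the fingers leave the gripper's body, on its centre line; the fingertips stand 64 mm ahead of it and the grasp point (between the pads) lies 45 mm ahead of it; z points along the fingers, y is the line along which they close (so a half turn about z gives the same grasp; the last joint's range is limited). The gripper opens to 88 mm and grips with 3 to 60 N. Pads are 18 mm wide; open, the fingers measure 123 mm over their backs; the gripper's body (75 mm by 187 mm) begins 45 mm behind the grasp point.
Start: joints at [-1.295, 0.689, -0.195, 1.565, 0.157, 0.902, -0.215], TCP at [0.15, 0.607, 0.303] pointing down, gripper open.
Joint ranges: [-3.01, 3.01], [-0.46, 2.08], [-1.47, 1.51], [0.13, 2.56], [-1, 4.14], [0.04, 2.09], [-2.66, 2.66]. Speed limits (rad/s): [2.57, 2.57, 3.14, 3.14, 3.14, 3.14, 3.14].

INTERFACE

Orientations are given as a unit quaternion [x, y, z, w].
In Python, from plant import r gives the robot as it stands.
- The arm moves only by the tool play_rows, never from a script. Its arguments are lists of equal length, an entry for each row: "translation": the shift along the tool's x, y, z in m, a list of three; "delta_rot": the turn, a rotation vector about the tool's x, y, z in degrees, a list of three; "grip": the opening, from -1 (shut) to 1 (fully open). In form: {"translation": [[x, y, z], ...], "delta_rot": [[rx, ry, rz], ...], "grip": [grip, ...]}. A call has 1 to 20 rows; each row shifts and turns the commanded pose from where the row before left it, along the tool's axes as they then stand; what a row does not reach is not made up. A row lasts 1/8 s, in which the tool goes at most 62.5 mm and 10.7 degrees, less where a joint would pass 70% of its speed; a pose out of reach is approached as far as the arm can. A call with a gripper value outside its range is refused whole. The fingers move at their own pace and stop on an object; "squeeze" is the grip in N (left out, the last holds). Time passes only in rows, so rows that do not move let the fingers close. It gives the time, the measured TCP pose, the force, the opening and the grip force at its end, in the units of the state.
- r.get_state(): the state, without advancing time (a new reading comes with each control period).
- r.snapshot(name): name is "scene" or "top"; returns the picture (400x640x3 uint8, blue, green, red); there is no depth.
- r.get_calibration(name): a dict with "intrinsics" (3x3 intrinsics, pixels), "k1" (the pictures are not rectified: a ray, as slopes to the right and down, at radius r is drawn at 1 + k1 r^2 times it, then the intrinsics apply), "eye" and "rotation" of the camera in the world. Camera axes: x right, y up, looking along -z (the intrinsics and any distortion apply to the point x, -y, -z); pixel columns grow to the right and rows downward; lengths in m; the calibration is good to about 2 mm. A picture is of the moment at which its call begins. get_calibration takes no time and is no camera call.
- r.finish_job(): hands the job in; it is judged then, once.
Trained networks look in the newest picture that a camera, given by its name, has taken for a name from the list of things; names that differ only in an ending like _2 or _b are one class to them, and where a whole thing is asked for, a point or a joint stands for the part that bears it (a point fixed in the world has none). Each returns a list of dicts, best first, with "confidence" (0 to 1); they miss things now and then, are a little off and sometimes report something else, mostly with a low value. They report only what shows in the picture. A call takes as long as a camera call.
- r.look_for(camera, target): "point" ([x, y, z] in m, in world coordinates, good to about 4 mm: the middle of the surface that is visible of it).
- r.silhouettes(camera, target): "pixels" (400x640 bool, what is visible of it).
The state is a dict: "clock": time; "q": joint angles; "qd": joint speeds; "joint_torque": joint torques, N m; "tool_pos": TCP position; "eef_rot": TCP orientation; "contact_force": force on the tool from outside, world axes, zero at the start; "moment": the same for the moment, N m; "opening": opening from 0.0 (shut) to 1.0 (fully open); "finger_force": force on a finger pad.
Only numpy, scipy, OpenCV 4.12 (cv2) and the standard library are available. Lean on these libraries where they do the work, as an engineer would, in place of code of your own. Each camera call takes 0.05 s, during which the arm holds its last target. There are 200 camera calls.

TASK

The accessory case's drawer is locked by a concealed catch: one of the six look-alike flush plates in its top gives when pressed. Feel the plates with the fingertips to find that one and press it right down so that the drawer springs fully open, then let go of it. Work only on the top plates: do not touch the drawer, and leave the things standing round and on the case where they are.

Things in the scene. Friction and masses are not known exactly. Their poses are not given: they have to be found in the camera images.
- case: grey painted metal accessory case, 200 mm deep (x) x 230 mm wide (y) x 72 mm high, fixed to the table; its front, which has a drawer without a handle, looks along its own -x. Origin: centre of its underside, on the table; z up. Its top is a flat panel with six square wells, in two rows of three, towards its front; behind them is a plain ledge 55 mm deep.
- panel (a point): middle of the six plates, at the height of their faces (70.5 mm above the table, 1.5 mm below the panel's top face); axes as the case. Plates: grey, 50x50 mm, in 53 mm wells, centred at x = -0.032 and +0.032, y = -0.064, 0 and +0.064 from here. All six look alike; five are rigid, one (another each time) is the sprung catch; only touch tells which.
- catch (a joint): travel of the one sprung plate (the hidden catch): 0 at rest, grows as it is pressed straight down, stop at 0.009 m. It starts to give at about 1.3 N, takes about 4.5 N right down, lets the drawer go at about 0.006 and springs back when let go.
- drawer (a joint): how far the drawer in the front of the case stands out: 0 shut and locked, 0.042 m fully out. Once freed, a spring drives it out by itself, along the case's -x, in about half a second; it cannot be pulled while locked. Its front plate, 214 mm wide and 57 mm high, is flush with the case's front when shut.
- cork_block: cork sanding block 37x87x24 mm that lies on the rear ledge of the case's top, behind the plates; loose, to be left alone; origin at the centre of its underside
- tin: round wax tin, diameter 71, height 36 mm, to the right of the case; loose, to be left alone; origin at the centre of its underside
- grip: loose black rubber grip, diameter 31, height 94 mm, standing on its end to the right of the case; loose, to be left alone; origin at the centre of its underside
- long_block: wooden set-up block 45x120x25 mm beside the left wall of the case; loose, to be left alone; origin at the centre of its underside
- drill_case: moulded drill-bit box 76x80x27 mm behind the case; loose, to be left alone; origin at the centre of its underside
- wood_block: grey wooden off-cut 36x55x36 mm behind the case; loose, to be left alone; origin at the centre of its underside

How it is judged:
On the way:
1. the fingertips press the hidden catch down while the drawer is still in (value of joint catch above 0.005 m and contact force between the fingers and catch above 0.5 N and value of joint drawer below 0.02 m).
At the end, for the whole second after the job is handed in: the drawer stands at least 36 mm out and is still, the catch plate has sprung back to within 2 mm of rest, and each loose thing is within 30 mm of where it stood (value of joint drawer above 0.036 m and value of joint catch below 0.002 m and velocity of joint drawer below 0.01 m/s and distance of each of cork_block, tin, grip, long_block, drill_case, wood_block from where it was at the start of the episode below 0.03 m); the robot touches nothing.
It fails at once if the robot pushes or pulls the drawer (contact force between any of the fingers, the arm and drawer above 1.5 N).
It fails at once if a loose thing round the work is shifted or lifted by more than 30 mm (distance of any of cork_block, tin, grip, long_block, drill_case, wood_block from where it was at the start of the episode above 0.03 m).
It also fails if it takes over 51 s, if anything falls off the work surface, if the arm or the gripper's body presses on something with over 40 N, if the wrist force passes 120 N, or if a joint passes its speed limit or range.

## Working session

There is one attempt and no reset: what is moved stays moved. The work goes in short steps, Python scripts to look and compute and a tool call to move; the robot and the scene stay as the last step left them, time stands still between calls to the robot, and variables do not carry over. Pictures are saved under pics/ and viewed, at most 10 in all, crops included, and the job is handed in when it is done.

Besides the shell and the picture viewer there is one more tool, called after "Call:" as name(argument=value, ...) on one line, values as JSON. play_rows: Moves the arm, as the interface text tells. Its arguments: {"type":"object","properties":{"translation":{"type":"array","items":{"type":"array","items":{"type":"number"}}},"delta_rot":{"type":"array","items":{"type":"array","items":{"type":"number"}}},"grip":{"type":"array","items":{"type":"number"}},"squeeze":{"type":"number"}},"required":["translation","delta_rot","grip"]}

```bash
mkdir -p pics; python3 - <<'E'
from plant import r
import cv2,numpy as np
s=r.get_state();print({k:np.round(v,3).tolist() for k,v in s.items()})
for c in("top","scene"):
    cv2.imwrite(f"pics/{c}0.png",r.snapshot(c))
    k=r.get_calibration(c);print(c,{a:np.round(b,4).tolist() for a,b in k.items()})
for c in("top","scene"):
    for t in("case","panel","cork_block","tin","grip","long_block","drill_case","wood_block"):
        try:
            print(c,t,[(np.round(d["point"],3).tolist(),round(d["confidence"],2)) for d in r.look_for(c,t)][:2])
        except Exception as e: print(c,t,e)
E
```

```text
{'clock': 0.0, 'q': [-1.295, 0.69, -0.195, 1.566, 0.157, 0.903, -0.215], 'qd': [0.0, 0.001, -0.001, 0.002, -0.0, 0.0, 0.001], 'joint_torque': [-0.0, -52.757, -1.267, -15.343, -0.053, 0.006, 0.0], 'tool_pos': [0.15, 0.606, 0.302], 'eef_rot': [0.121, 0.993, -0.001, -0.0], 'contact_force': [-0.198, 0.361, 0.461], 'moment': [-0.024, 0.059, -0.016], 'finger_force': 0.0, 'opening': 1.0}
top {'intrinsics': [[452.4728, 0.0, 313.6049], [0.0, 452.4728, 203.7148], [0.0, 0.0, 1.0]], 'k1': 0.0192, 'eye': [0.391, -0.1136, 1.0516], 'rotation': [0.0738, -0.0741, -0.6875, 0.7186]}
scene {'intrinsics': [[381.0585, 0.0, 320.7402], [0.0, 381.0585, 195.1978], [0.0, 0.0, 1.0]], 'k1': -0.0644, 'eye': [-0.1, -0.5067, 0.4236], 'rotation': [0.4724, -0.2739, -0.4014, 0.7353]}
top case [([0.533, -0.08, 0.075], 0.81), ([0.707, -0.161, 0.036], 0.19)]
top panel [([0.535, -0.082, 0.071], 0.67)]
top cork_block [([0.617, -0.14, 0.097], 0.75)]
top tin [([0.565, -0.258, 0.038], 0.56)]
top grip [([0.493, -0.234, 0.098], 0.61)]
top long_block [([0.543, 0.056, 0.028], 0.96)]
top drill_case [([0.715, -0.044, 0.026], 0.92)]
top wood_block [([0.705, -0.161, 0.035], 0.57), ([0.501, -0.033, 0.068], 0.49)]
scene case [([0.452, -0.133, 0.061], 0.84), ([0.719, -0.186, 0.033], 0.23)]
scene panel [([0.446, -0.129, 0.06], 0.72), ([0.494, -0.035, 0.071], 0.33)]
scene cork_block [([0.603, -0.149, 0.09], 0.86)]
scene tin [([0.552, -0.266, 0.035], 0.89), ([0.454, -0.135, 0.059], 0.21)]
scene grip [([0.485, -0.242, 0.054], 0.76)]
scene long_block []
scene drill_case []
scene wood_block [([0.724, -0.185, 0.034], 0.6)]
```

```bash
cat > h.py <<'E'
import cv2,numpy as np
from scipy.spatial.transform import Rotation as R
def project(k,P):
    p=(np.asarray(P,float)-k["eye"])@R.from_quat(k["rotation"]).as_matrix()
    s=p[...,:2]*[1,-1]/-p[...,2:]
    s=s*(1+k["k1"]*(s**2).sum(-1,keepdims=True))
    K=np.array(k["intrinsics"]);return s*[K[0,0],K[1,1]]+K[:2,2]
def warp(im,k,z,x0,x1,y0,y1,res=.0005):
    # up = +x, left = +y
    X,Y=np.meshgrid(np.arange(x1,x0,-res),np.arange(y1,y0,-res),indexing="ij")
    m=project(k,np.stack([X,Y,np.full_like(X,z)],-1)).astype(np.float32)
    return cv2.remap(im,m[...,0],m[...,1],cv2.INTER_CUBIC)
E
python3 - <<'E'
from h import *
from plant import r
k=r.get_calibration("top")
w=warp(cv2.imread("pics/top0.png"),k,.072,.40,.70,-.27,.1)
# ticks each 50mm
for x in np.arange(.4,.7,.05): cv2.putText(w,f"{x:.2f}",(0,int((.7-x)/.0005)),0,.4,(0,0,255))
cv2.imwrite("pics/w0.png",w);print(w.shape)
E
```

```text
(600, 740, 3)
```

View pics/w0.png

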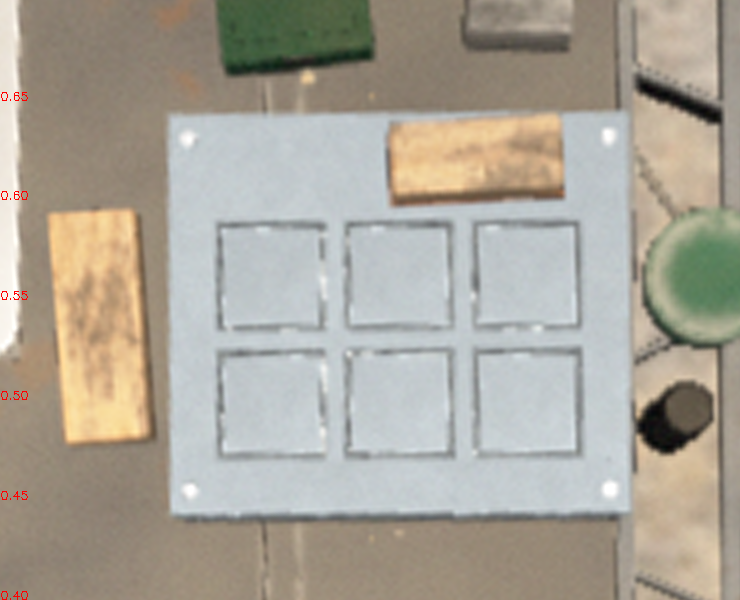

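View pics/scene0.png

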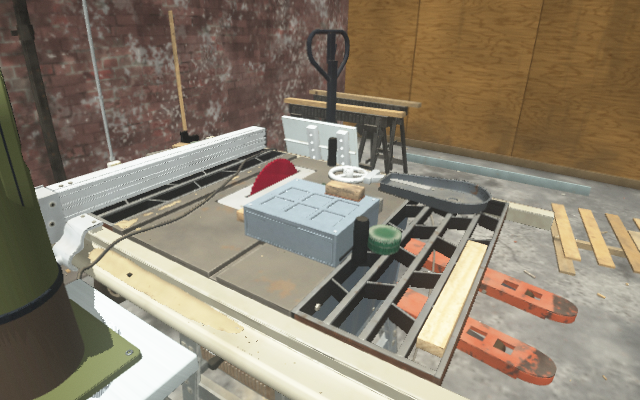

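Call:
play_rows(translation=[[0,0,0],[0,0,0],[-0.0194,-0.0356,0],[-0.0194,-0.0356,0],[-0.0194,-0.0356,0],[-0.0194,-0.0356,0],[-0.0194,-0.0356,0],[-0.0194,-0.0356,0],[-0.0194,-0.0356,0],[-0.0194,-0.0356,0],[-0.0194,-0.0356,0],[-0.0194,-0.0356,0],[-0.0194,-0.0356,0],[-0.0194,-0.0356,0],[-0.0194,-0.0356,0],[-0.0194,-0.0356,0],[-0.0194,-0.0356,0],[-0.0194,-0.0356,0],[-0.0194,-0.0356,0],[-0.0194,-0.0356,0]], delta_rot=[[0,0,-6.9],[0,0,-6.9],[0,0,0],[0,0,0],[0,0,0],[0,0,0],[0,0,0],[0,0,0],[0,0,0],[0,0,0],[0,0,0],[0,0,0],[0,0,0],[0,0,0],[0,0,0],[0,0,0],[0,0,0],[0,0,0],[0,0,0],[0,0,0]], grip=[-1,-1,-1,-1,-1,-1,-1,-1,-1,-1,-1,-1,-1,-1,-1,-1,-1,-1,-1,-1])

```text
clock: 3.4
tool_pos: [0.499, -0.0356, 0.3029]
eef_rot: [0.001, 1.0, 0.0, 0.0]
contact_force: [0.7, -0.1, -0.3]
opening: 0.004
finger_force: 0.0
```

Call:
play_rows(translation=[[0,0,0.04],[0,0,0.04],[0,0,0.04],[0,0,0.03],[0,0,0.01],[0,0,0.002],[0,0,0.002],[0,0,0.001],[0,0,0],[0,0,0]], delta_rot=[[0,0,0],[0,0,0],[0,0,0],[0,0,0],[0,0,0],[0,0,0],[0,0,0],[0,0,0],[0,0,0],[0,0,0]], grip=[-1,-1,-1,-1,-1,-1,-1,-1,-1,-1])

```text
clock: 4.65
tool_pos: [0.4984, -0.0343, 0.138]
eef_rot: [0.0, 1.0, 0.0, 0.0]
contact_force: [-0.3, 0.2, -0.4]
opening: 0.006
finger_force: 0.0
```

Call:
play_rows(translation=[[0,0,0.001],[0,0,0.001],[0,0,0.001],[0,0,0]], delta_rot=[[0,0,0],[0,0,0],[0,0,0],[0,0,0]], grip=[-1,-1,-1,-1])

```text
clock: 5.15
tool_pos: [0.4982, -0.0343, 0.1347]
eef_rot: [0.0, 1.0, 0.0, -0.0]
contact_force: [0.1, 0.4, 0.5]
opening: 0.007
finger_force: 0.3
```

Call:
play_rows(translation=[[0,0,0.001],[0,0,0.001],[0,0,0.001],[0,0,0]], delta_rot=[[0,0,0],[0,0,0],[0,0,0],[0,0,0]], grip=[-1,-1,-1,-1])

```text
clock: 5.65
tool_pos: [0.4982, -0.0342, 0.1317]
eef_rot: [0.0, 1.0, 0.0, -0.0]
contact_force: [-0.2, 1.1, 4.1]
opening: 0.004
finger_force: 1.6
```

Call:
play_rows(translation=[[0,0,0.001],[0,0,0.001],[0,0,0]], delta_rot=[[0,0,0],[0,0,0],[0,0,0]], grip=[-1,-1,-1])

```text
clock: 6.02
tool_pos: [0.4982, -0.0343, 0.1296]
eef_rot: [0.0, 1.0, 0.0, -0.0]
contact_force: [0.5, -0.7, 3.2]
opening: 0.008
finger_force: 1.8
```

Call:
play_rows(translation=[[0,0,0.001],[0,0,0.001],[0,0,0.001],[0,0,0.001],[0,0,0],[0,0,0]], delta_rot=[[0,0,0],[0,0,0],[0,0,0],[0,0,0],[0,0,0],[0,0,0]], grip=[-1,-1,-1,-1,-1,-1])

```text
clock: 6.78
tool_pos: [0.4982, -0.0343, 0.1259]
eef_rot: [0.0, 1.0, -0.0, 0.0]
contact_force: [-1.5, 0.0, 6.5]
opening: 0.005
finger_force: 3.5
```

Found on the first plate: it gave about 9 mm. Retreat and check.

Call:
play_rows(translation=[[0,0,0],[0,0,0],[0,0,-0.005],[0,0,-0.015],[0,0,-0.03],[0,0,-0.04],[0,0,-0.04],[0,0,-0.04],[0,0.04,0],[0,0.05,0],[0,0.05,0],[0,0.05,0],[0,0.05,0],[0,0,0],[0,0,0]], delta_rot=[[0,0,0],[0,0,0],[0,0,0],[0,0,0],[0,0,0],[0,0,0],[0,0,0],[0,0,0],[0,0,0],[0,0,0],[0,0,0],[0,0,0],[0,0,0],[0,0,0],[0,0,0]], grip=[-1,-1,-1,-1,-1,-1,-1,-1,-1,-1,-1,-1,-1,-1,-1])

```text
clock: 8.65
tool_pos: [0.4982, 0.2048, 0.2959]
eef_rot: [0.001, 1.0, -0.001, -0.0]
contact_force: [1.3, -0.3, 0.0]
opening: 0.008
finger_force: 0.0
```

```bash
python3 - <<'E'
from h import *
from plant import r
k=r.get_calibration("top")
w=warp(r.snapshot("top"),k,.072,.36,.70,-.27,.1)
cv2.imwrite("pics/w1.png",w);print(w.shape,r.get_state()["contact_force"])
E
```

```text
(680, 740, 3) [-1.17977618 -0.75185277 -0.07676314]
```

View pics/w1.png

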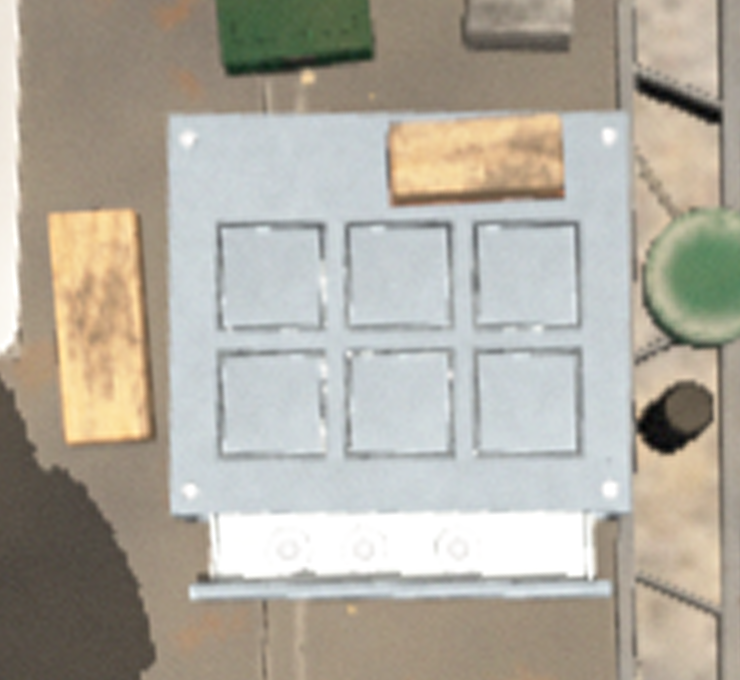

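The drawer stands out about 40 mm: its front edge is at row ~598 and the case front at ~515. The front-left plate is level again at about (271, 403), and nothing else has moved.

```bash
python3 -c "
from plant import r
print(r.finish_job())"
```

```text
the job is handed in; nothing more can be done
None
```

The hidden catch was the front-left plate, the first one I tried. I pressed it about 9 mm down and let go; the picture afterwards shows the drawer about 40 mm out, the plate back level and nothing else moved. I handed the job in at about 9 s and got no verdict back.

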